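# Index the bench turntable and lock it

## Task

On the bench turntable, push its spokes round with a fingertip until the pointed spoke points at the taller of the two index posts and let it rest there; then push the lock lever round until it is fully against its stop pin, leaving the pointed spoke on the post. Only push: pick nothing up, and leave the flange standing in the middle of the turntable and the socket, hammer and bottle where they are.

Things in the scene. Friction and masses are not known exactly. Their poses are not given: they have to be found in the camera images.
- fixture: The whole turntable fixture, bolted down: a round dark steel bed plate 440 mm across and 12 mm thick, with the turntable in its middle. Origin: centre of the underside of the bed plate, on the turntable's vertical axis, at bench height; x points roughly away from the robot, y to the side that carries the lock lever.
- turntable (a joint): Angle of the turntable (rad) about its vertical axis: 0 when the pointed spoke lies along the fixture's +x, growing counter-clockwise seen from above; range -2.6 to 2.6. Stiff bearing friction (0.22 N m: about 2.4 N at 92 mm out) keeps it where it is left; no spring. Four round steel spokes 12 mm thick at right angles, centre lines 47 mm above the bench, free from 60 to 112 mm from the axis.
- turntable_hub (a point): Centre of the top face of the turntable, a grey disc of 60 mm radius, 54 mm above the bench; its x axis points along the pointed spoke. The other three spokes end in black balls, 24 mm across, centres 124 mm from the axis. The spokes' undersides are 29 mm clear above the bed plate.
- arrow_tip (a point): Tip of the pointed spoke, 144 mm from the axis, 47 mm above the bench; its x axis points outward along the spoke. This spoke alone ends in a steel cone, 28 mm across at 112 mm from the axis, tapering to the tip.
- tall_post: The taller index post: upright fixed steel pin of 20 mm diameter, 75 mm tall, on a 30 mm foot on the bed plate, 155 to 205 mm from the axis. Origin: centre of its underside, 12 mm above the bench.
- short_post: The shorter index post, of the same 20 mm diameter but 32 mm tall, on the other side; not the one to point at. Fixed. Origin: centre of its underside, 12 mm above the bench.
- lock_lever (a joint): Angle of the lock lever (rad) about its upright pivot: 0 unlocked, 1.1 locked, hard against its stop pin (an upright 10 mm steel pin). It grows counter-clockwise seen from above, from leaning away from the robot to leaning towards it. At 0 the bar points 1.02 rad counter-clockwise from the fixture's +x. Friction (0.15 N m: about 2.3 N at 65 mm out) holds it where left; no spring.
- lever_pivot (a point): Point on the lever's vertical pivot axis at the height of the bar, 54 mm above the bench, beside the turntable (195 mm from its axis); the pivot stands on a grey pillar of 36 mm diameter, and its hub is 30 mm across, top 62 mm above the bench.
- lever_knob (a point): Centre of the black ball (24 mm across) at the end of the lever, 92 mm from the pivot, 54 mm above the bench; the bar is a round steel rod 12 mm thick, running straight from the pivot.
- flange: Loose turned aluminium flange standing in the middle of the turntable: 68 mm across its foot (10 mm thick), 40 mm across its neck, 34 mm tall (top 88 mm above the bench), 250 g. It rides round with the turntable. Origin: centre of its underside.
- socket: Loose steel wrench socket standing on the bed plate on the robot's side: 24 mm across, 42 mm tall. Origin: centre of its underside.
- hammer: Hammer lying loose on the bench, well to the right of the fixture. Origin under the middle of its length.
- bottle: White bottle standing on the bench to the left, 70 mm across, 170 mm tall. Origin: centre of its underside.

How it is judged (in metres and radians):
On the way, in this order (a step that is already met when the one before it is completed fails the run):
1. the pointed spoke rests pointing at the taller post, the lever still unlocked (y of tall_post in the frame of arrow_tip between -0.01 and 0.01 m and x of tall_post in the frame of arrow_tip above 0 m and velocity of joint turntable between -0.03 and 0.03 rad/s and value of joint lock_lever below 0.5 rad), for 0.3 s.
2. the lock lever is against its stop (value of joint lock_lever above 1.02 rad), for 0.2 s.
At the end, for the whole second after the job is handed in: The line of the pointed spoke passes within 10 mm of the taller post's axis (half the post's width), the turntable is at rest, the lock lever is past 1.02 rad of its 1.1, and the flange still stands within 15 mm of the turntable's axis (y of tall_post in the frame of arrow_tip between -0.01 and 0.01 m and x of tall_post in the frame of arrow_tip above 0 m and velocity of joint turntable between -0.03 and 0.03 rad/s and value of joint lock_lever above 1.02 rad and horizontal distance between flange and fixture below 0.015 m and angle between flange's own z axis and vertical below 0.1 rad); the robot touches nothing.
It fails at once if the flange is pushed off centre, tipped or lifted (horizontal distance between flange and fixture above 0.02 m or height (world z) of flange above 0.064 m or angle between flange's own z axis and vertical above 0.2 rad).
It fails at once if the socket, hammer or bottle is moved or picked up (distance of socket from where it was at the start of the episode above 0.02 m or distance of any of hammer, bottle from where it was at the start of the episode above 0.03 m).
It also fails if it takes over 64 s, if anything falls off the work surface, if the arm or the gripper's body presses on something with over 40 N, if the wrist force passes 120 N, or if a joint passes its speed limit or range.

## Robot

A 6-joint arm with a two-finger parallel gripper is mounted at the origin on the work surface. World frame = base frame: x ahead of the robot, y to its left, z up, the work surface at z = 0. Lengths are in mm, angles in rad, forces in N, time in s.
With the tool pointing down it reaches from about 300 to 775 mm from the base axis. Payload 14.6 kg.
Tool frame: the origin (TCP) lies midway between the tips of the shut fingers; the grasp point (between the pads) lies 19 mm behind it (manip.hold_point_z is the distance from the TCP to the grasp point, in mm); z points along the fingers, y is the direction in which the jaws open and shut (so a half turn about z gives the same grasp; the last joint's range is limited). The gripper opens to 94 mm and grips with 3 to 60 N. Pads are 16 mm wide; open, the fingers measure 119 mm over their backs; the gripper's body (75 mm by 177 mm) begins 78 mm behind the grasp point.
Start: joints at [1.234, 0.3, 1.521, -0, 1.321, -0.067], TCP at [146.594, 530.094, 205.446] pointing down, gripper open.
Joint ranges: [-3.03, 3.03], [-0.79, 2.21], [0.23, 2.52], [-1.04, 4.18], [0, 3.07], [-2.55, 2.55]. Speed limits (rad/s): [2.22, 2.22, 2.57, 3.14, 3.14, 3.14].

## Interface

Orientations are given as [roll, pitch, yaw] about the fixed x, y, z axes, in that order (R = Rz(yaw) Ry(pitch) Rx(roll)).
In Python, from cell import manip gives the robot as it stands.
- The arm moves only by the shell command python3 -m crank 'ROWS' [OPENING] [FORCE]. ROWS is JSON, a list of rows, each an object with "offset": the shift along the world's x, y, z in m, a list of three; "spin": the turn about the world's z in degrees. In form: [{"offset": [dx, dy, dz], "spin": spin}, ...]. A call has exactly 8 rows; each row is the pose to reach, as a shift and turn from the pose measured when the call began; what a row does not reach only later rows make up. A row lasts 1/12 s, in which the tool goes at most 41.7 mm and 7.16 degrees, less where a joint would pass 70% of its speed; a pose out of reach is approached as far as the arm can. A call with a gripper value outside its range is refused whole. OPENING is the opening, from 0 (shut) to 1 (fully open), set as the call begins (- or left out, the last holds). The fingers move at their own pace and stop on an object; FORCE is the grip in N (left out, the last holds). Time passes only in rows, so rows that repeat a pose let the fingers close, or fill a call up. It gives the time, the measured TCP pose, the force and the opening at its end, in the units of the state.
- manip.read_state(): the state, without advancing time (a new reading comes with each control period).
- manip.camera(name): name is "scene" or "top" or "wrist"; returns a dict with "pixels" (400x640x3 uint8, red, green, blue), "fx", "fy", "cx", "cy" (pixels), "k1" (the pictures are not rectified: a ray, as slopes to the right and down, at radius r is drawn at 1 + k1 r^2 times it, then the intrinsics apply), "extrinsics" (4x4, takes a point from world to camera coordinates); the wrist camera has in their place "hand_eye" (4x4, takes a point from camera to tool coordinates, whose origin is the TCP and whose axes are the flange's). Camera axes: x right, y down, z forward; pixel columns grow to the right and rows downward; lengths in mm; the calibration is good to about 2 mm. A picture is of the moment at which its call begins: read the wrist's pose just before it. There is no depth.
- manip.sign_off(): hands the job in, once; it reports no verdict.
Trained networks look in a picture, given as the dict that the camera call returned (one of the last four; its "shot" number tells which), for a name from the list of things; names that differ only in an ending like _2 or _b are one class to them, and where a whole thing is asked for, a point or a joint stands for the part that bears it (a point fixed in the world has none). Each returns a list of dicts, best first, with "conf" (0 to 1); they miss things now and then, are a little off and sometimes report something else, mostly with a low value. They report only what shows in the picture. A call takes as long as a camera call.
- manip.search_frame(picture, name): "location" ([x, y, z] in mm, in world coordinates, good to about 4 mm: the middle of the surface that is visible of it).
- manip.masks_of(picture, name): "mask" (400x640 bool, what is visible of it).
The state is a dict: "clock": time; "joints": joint angles; "qd": joint speeds; "effort": joint torques, N m; "eef_pos": TCP position; "eef_rot": TCP orientation; "wrist_force": force on the tool from outside, world axes, zero at the start; "moment": the same for the moment, N m; "finger_gap": finger opening in mm.
Only numpy, scipy, OpenCV 4.12 (cv2) and the standard library are available. Lean on these libraries where they do the work, as an engineer would, in place of code of your own. Each camera call takes 0.05 s, during which the arm holds its last target. There are 200 camera calls.

## Working session

There is one attempt and no reset: what is moved stays moved. The work goes in short steps, Python scripts to look and compute and a shell command to move; the robot and the scene stay as the last step left them, time stands still between calls to the robot, and variables do not carry over. Pictures are saved under pics/ and viewed, about 8 in all and at most 12, crops included, and the job is handed in when it is done.

```bash
mkdir -p pics; cat > h.py <<'E'
from cell import manip
import numpy as np, cv2
def save(p,n): cv2.imwrite('pics/'+n,np.ascontiguousarray(p['pixels'][:,:,::-1]))
E
python3 - <<'E'
from h import *
s=manip.read_state(); print({k:np.round(s[k],3).tolist() for k in ('clock','eef_pos','eef_rot','wrist_force','finger_gap')})
for c in ('top','scene'):
    p=manip.camera(c); save(p,c+'0.png')
    print(c,p['fx'],p['k1'],np.round(p['extrinsics'],3).tolist())
    for n in ('fixture','turntable_hub','arrow_tip','tall_post','short_post','lever_pivot','lever_knob','flange','socket','hammer','bottle'):
        try: print(n,[(np.round(r['location']).tolist(),round(r['conf'],2)) for r in manip.search_frame(p,n)[:2]])
        except Exception as e: print(n,e)
E
```

```text
{'clock': 0.0, 'eef_pos': [146.489, 529.851, 204.869], 'eef_rot': [-3.14, -0.0, 2.872], 'wrist_force': [-0.224, 0.024, -0.238], 'finger_gap': 94.306}
top 387.5402839491031 -0.08331455092245554 [[0.018, -0.999, 0.03, -70.526], [-0.995, -0.021, -0.096, 546.624], [0.096, -0.028, -0.995, 1190.799], [0.0, 0.0, 0.0, 1.0]]
fixture []
turntable_hub [([558.0, -10.0, 52.0], 0.83)]
arrow_tip [([560.0, -6.0, 55.0], 0.67)]
tall_post [([619.0, -164.0, 57.0], 0.58)]
short_post [([411.0, -94.0, 52.0], 0.51), ([713.0, 123.0, 25.0], 0.46)]
lever_pivot [([553.0, 5.0, 13.0], 0.86)]
lever_knob [([642.0, 211.0, 62.0], 0.54), ([558.0, 8.0, 14.0], 0.24)]
flange [([559.0, 0.0, 64.0], 0.68)]
socket [([415.0, -95.0, 52.0], 0.37)]
hammer [([505.0, -519.0, 26.0], 0.59)]
bottle [([618.0, -163.0, 57.0], 0.71), ([411.0, 389.0, 112.0], 0.62)]
scene 392.36226904558396 0.02004689491966283 [[-0.506, 0.862, 0.009, 303.359], [0.678, 0.405, -0.613, -313.226], [-0.533, -0.304, -0.79, 1332.517], [0.0, 0.0, 0.0, 1.0]]
fixture [([606.0, 29.0, 13.0], 0.55)]
turntable_hub [([576.0, 5.0, 55.0], 0.73), ([604.0, 29.0, 11.0], 0.18)]
arrow_tip [([574.0, 3.0, 51.0], 0.69)]
tall_post [([628.0, -162.0, 53.0], 0.57)]
short_post [([718.0, 128.0, 27.0], 0.69)]
lever_pivot [([602.0, 27.0, 14.0], 0.57)]
lever_knob [([648.0, 212.0, 58.0], 0.95)]
flange [([574.0, 5.0, 66.0], 0.69)]
socket [([626.0, -163.0, 56.0], 0.44), ([421.0, -88.0, 41.0], 0.42)]
hammer [([552.0, -507.0, 27.0], 0.94), ([438.0, 402.0, 98.0], 0.5)]
bottle [([435.0, 400.0, 100.0], 0.57)]
```

```bash
python3 - <<'E'
import cv2
a=cv2.imread('pics/top0.png');print(a.shape)
b=a[110:310,180:420]; cv2.imwrite('pics/t1.png',cv2.resize(b,None,fx=3,fy=3,interpolation=cv2.INTER_CUBIC))
E
```

```text
(400, 640, 3)
```

View pics/t1.png

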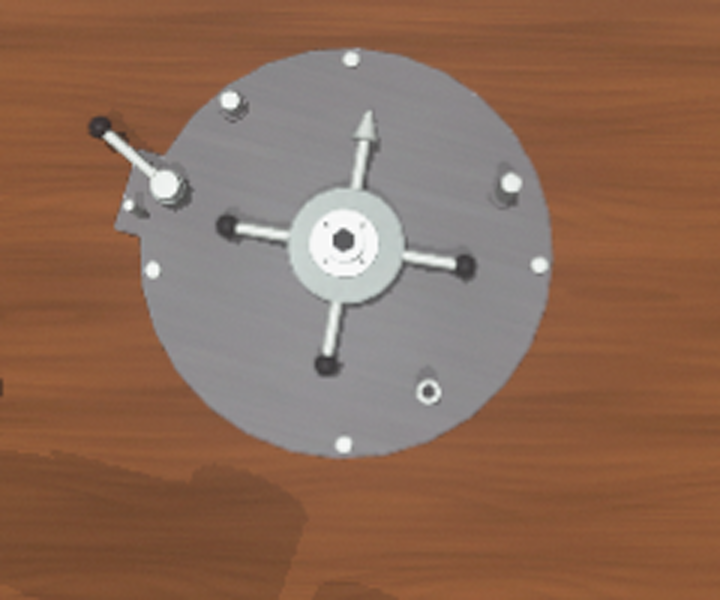

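View pics/scene0.png

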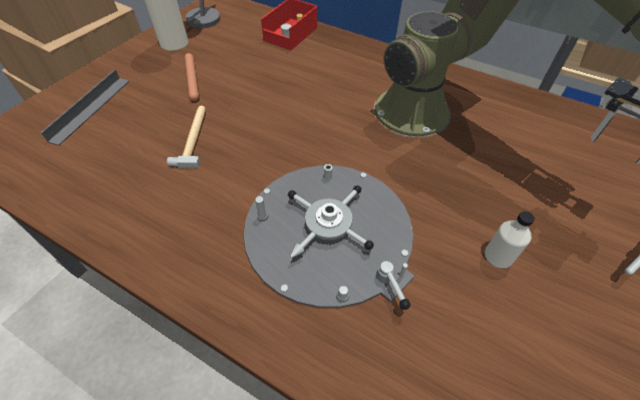

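```bash
cat >> h.py <<'E'
def K(p): return np.array([[p['fx'],0,p['cx']],[0,p['fy'],p['cy']],[0,0,1.]])
def ray(p,uv,E=None):
    E=p['extrinsics'] if E is None else E
    E=np.array(E); d=cv2.undistortPoints(np.array([[uv]],float),K(p),np.array([p['k1'],0,0,0,0.]))[0,0]
    R,t=E[:3,:3],E[:3,3]; return -R.T@t, R.T@np.array([d[0],d[1],1])
def atz(p,uv,z,E=None):
    o,d=ray(p,uv,E); return o+d*(z-o[2])/d[2]
def tri(*rs):
    A=0;b=0
    for o,d in rs:
        d=d/np.linalg.norm(d);M=np.eye(3)-np.outer(d,d);A=A+M;b=b+M@o
    return np.linalg.solve(A,b)
E
python3 - <<'E'
from h import *
t=manip.camera('top');s=manip.camera('scene')
T={'tip':((367,112),47,(294,256)),'tall_top':((511,183),87,(259,199)),'short_top':((231,100),44,(343,290)),'flange_top':((343,240),88,(329,210)),'ballR':((464,266),47,(292,195)),'ballL':((227,226),47,(369,245)),'ballB':((326,365),47,(357,190)),'knob':((99,127),54,(405,304)),'pivot':((165,185),62,(386,268)),'pin':((128,204),60,None),'socket':((428,391),54,(328,167)),'boltU':((351,59),14,(284,288)),'boltD':((344,445),14,(363,175)),'boltL':((152,270),14,(405,253)),'boltR':((540,265),14,(267,191))}
for n,(c,z,sc) in T.items():
    u=(c[0]/3+180-1/3,c[1]/3+110-1/3)
    print(n,np.round(atz(t,u,z)),*( [np.round(atz(s,sc,z)),np.round(tri(ray(t,u),ray(s,sc)))] if sc else []))
E
```

```text
tip [703. -22.  47.] [700. -17.  47.] [701. -19.  49.]
tall_top [ 625. -168.   87.] [ 625. -167.   87.] [ 625. -168.   86.]
short_top [713. 121.  44.] [715. 123.  44.] [714. 122.  40.]
flange_top [563.  -1.  88.] [566.   1.  88.] [564.  -1.  84.]
ballR [ 544. -125.   47.] [ 546. -123.   47.] [ 544. -125.   43.]
ballL [580. 120.  47.] [581. 122.  47.] [580. 121.  45.]
ballB [439.  15.  47.] [442.  18.  47.] [439.  16.  42.]
knob [680. 255.  54.] [680. 256.  54.] [680. 256.  54.]
pivot [619. 183.  62.] [626. 185.  62.] [621. 184.  53.]
pin [599. 221.  60.]
socket [415. -90.  54.] [415. -88.  54.] [415. -89.  53.]
boltU [769.  -3.  14.] [768.  -3.  14.] [768.  -3.  15.]
boltD [357.  -5.  14.] [358.  -4.  14.] [356.  -4.  12.]
boltL [536. 202.  14.] [536. 203.  14.] [536. 202.  13.]
boltR [ 550. -209.   14.] [ 548. -206.   14.] [ 549. -208.   14.]
```

```bash
python3 -m crank '[{"offset":[0.03,-0.03,0],"spin":0},{"offset":[0.06,-0.06,0],"spin":0},{"offset":[0.09,-0.09,0],"spin":0},{"offset":[0.12,-0.12,0],"spin":0},{"offset":[0.15,-0.15,0],"spin":0},{"offset":[0.18,-0.18,0],"spin":0},{"offset":[0.21,-0.21,0],"spin":0},{"offset":[0.24,-0.24,0],"spin":0}]' 0 40; python3 -m crank '[{"offset":[0.03,-0.03,0],"spin":1},{"offset":[0.06,-0.06,0],"spin":2},{"offset":[0.09,-0.09,0],"spin":3},{"offset":[0.12,-0.12,0],"spin":4},{"offset":[0.15,-0.15,0],"spin":5},{"offset":[0.18,-0.18,0],"spin":6},{"offset":[0.21,-0.21,0],"spin":7},{"offset":[0.24,-0.24,0],"spin":7}]'
```

```text
clock: 1.97
eef_pos: [383.4, 292.7, 205.7]
eef_rot: [3.141, 0.0, 2.872]
wrist_force: [-0.1, 0.4, 0.2]
finger_gap: 44.0
clock: 2.63
eef_pos: [618.9, 56.5, 205.7]
eef_rot: [3.141, 0.001, 2.995]
wrist_force: [0.2, 0.1, 0.3]
finger_gap: 0.4
```

```bash
python3 -m crank '[{"offset":[0.018,-0.016,0],"spin":0},{"offset":[0.035,-0.031,-0.02],"spin":0},{"offset":[0.035,-0.031,-0.05],"spin":0},{"offset":[0.035,-0.031,-0.08],"spin":0},{"offset":[0.035,-0.031,-0.11],"spin":0},{"offset":[0.035,-0.031,-0.14],"spin":0},{"offset":[0.035,-0.031,-0.16],"spin":0},{"offset":[0.035,-0.031,-0.167],"spin":0}]'; python3 - <<'E'
from h import *
p=manip.camera('scene');save(p,'s2.png'); print(manip.read_state()['eef_pos'])
a=cv2.imread('pics/s2.png')[130:330,200:440]; cv2.imwrite('pics/s2c.png',cv2.resize(a,None,fx=3,fy=3))
E
```

```text
clock: 3.3
eef_pos: [652.2, 25.5, 35.0]
eef_rot: [-3.141, -0.005, 2.995]
wrist_force: [-0.4, 0.7, -0.1]
finger_gap: 0.4
[652.49859558  25.54543192  35.56564698]
```

View pics/s2c.png

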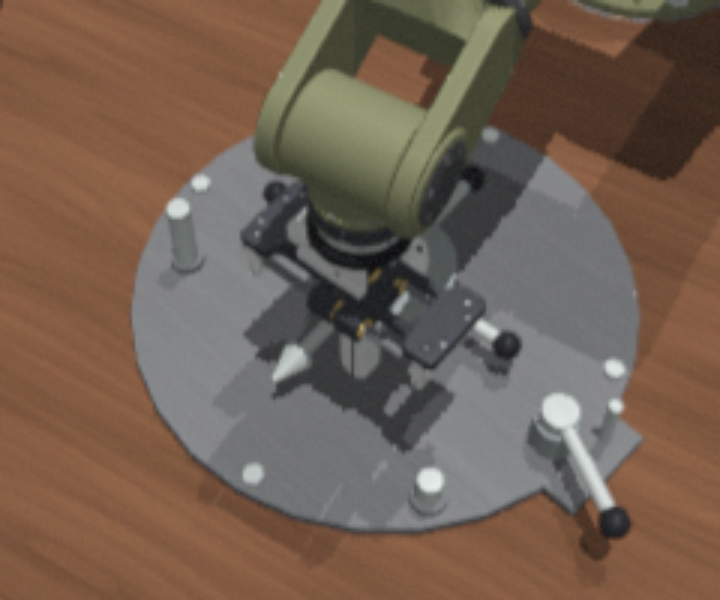

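```bash
python3 -m crank '[{"offset":[0,-0.012,0.002],"spin":0},{"offset":[-0.001,-0.0215,0.003],"spin":-1},{"offset":[-0.001,-0.029,0.003],"spin":-5},{"offset":[-0.001,-0.0355,0.003],"spin":-9},{"offset":[-0.002,-0.042,0.003],"spin":-13},{"offset":[-0.003,-0.048,0.003],"spin":-17},{"offset":[-0.0045,-0.054,0.003],"spin":-21},{"offset":[-0.0065,-0.060,0.003],"spin":-25}]'
```

```text
clock: 4.02
eef_pos: [646.7, -35.4, 40.7]
eef_rot: [3.14, -0.002, 2.554]
wrist_force: [-0.1, 4.4, 0.7]
finger_gap: 0.4
```

```bash
python3 -m crank '[{"offset":[-0.003,-0.005,0],"spin":-4},{"offset":[-0.006,-0.010,0],"spin":-8},{"offset":[-0.0095,-0.0155,0],"spin":-12},{"offset":[-0.013,-0.021,0],"spin":-16},{"offset":[-0.017,-0.026,0],"spin":-20},{"offset":[-0.0215,-0.030,0],"spin":-24},{"offset":[-0.026,-0.0345,0],"spin":-28},{"offset":[-0.028,-0.0365,0],"spin":-30}]'; python3 - <<'E'
from h import *
print(manip.read_state()['eef_pos'],manip.read_state()['wrist_force'])
for n in('scene','top'):
    p=manip.camera(n);save(p,n+'3.png')
a=cv2.imread('pics/scene3.png')[130:330,230:430]; b=cv2.imread('pics/top3.png')[110:310,180:380]
cv2.imwrite('pics/c3.png',cv2.resize(np.hstack([a,b]),None,fx=2,fy=2,interpolation=cv2.INTER_CUBIC))
E
```

```text
clock: 4.68
eef_pos: [619.6, -73.5, 43.4]
eef_rot: [3.136, 0.001, 2.024]
wrist_force: [3.2, 2.1, 1.3]
finger_gap: 0.1
[619.61651351 -73.47567016  43.37449427] [3.159045   2.09978054 1.31531134]
```

View pics/c3.png

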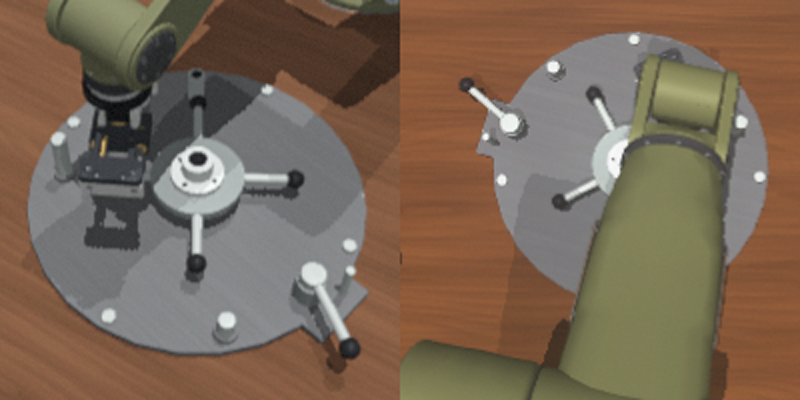

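```bash
cat > ang.py <<'E'
from h import *
def ang(t,s,L,B,ax=(562.5,-2.5)):
    # L, B: lists of (top px or None, scene px or None), expected offset from arrow: L +90, B 180
    out=[]
    for (tp,sp),off in ((L,90),(B,180)):
        for p,u in ((t,tp),(s,sp)):
            if u is None: continue
            q=atz(p,u,47); v=q[:2]-ax; out.append((np.round(q[:2],1).tolist(),round(float(np.hypot(*v)),1),round((np.degrees(np.arctan2(v[1],v[0]))-off+180)%360-180,1)))
    return out
E
python3 - <<'E'
from ang import *
t=manip.camera('top');s=manip.camera('scene')
print(ang(t,s,((276.3,156.3),(328,262)),((259.3,210.3),(378,220))))
# note: top ball upper (x larger) is +90
print(np.round([atz(t,(276.3,156.3),47),atz(s,(328,262),47),atz(t,(259.3,210.3),47),atz(s,(378,220),47)]))
for n in ('turntable',): 
    for p in (t,s): print([(r['conf'],r['mask'].sum()) for r in manip.masks_of(p,n)])
E
```

```text
[([671.8, 57.9], 124.8, np.float64(-61.1)), ([672.4, 59.7], 126.3, np.float64(-60.5)), ([502.1, 105.4], 123.7, np.float64(-60.8)), ([503.1, 108.7], 126.1, np.float64(-61.9))]
[[672.  58.  47.]
 [672.  60.  47.]
 [502. 105.  47.]
 [503. 109.  47.]]
[(0.76, np.int64(549)), (0.65, np.int64(100))]
[(0.98, np.int64(1456)), (0.42, np.int64(405))]
```

```bash
python3 -m crank '[{"offset":[-0.002,-0.0015,-0.005],"spin":-2},{"offset":[-0.004,-0.003,-0.005],"spin":-3},{"offset":[-0.006,-0.004,-0.005],"spin":-5},{"offset":[-0.008,-0.0055,-0.005],"spin":-6},{"offset":[-0.0095,-0.006,-0.005],"spin":-7},{"offset":[-0.0105,-0.0065,-0.005],"spin":-8},{"offset":[-0.0105,-0.0065,-0.005],"spin":-8},{"offset":[-0.0105,-0.0065,-0.005],"spin":-8}]';  python3 -m crank '[{"offset":[0.01,0.004,0],"spin":0},{"offset":[0.02,0.008,0],"spin":0},{"offset":[0.03,0.012,0],"spin":0},{"offset":[0.03,0.012,0.03],"spin":0},{"offset":[0.03,0.012,0.07],"spin":0},{"offset":[0.03,0.03,0.11],"spin":0},{"offset":[0.03,0.06,0.14],"spin":0},{"offset":[0.03,0.09,0.16],"spin":0}]'; python3 - <<'E'
from h import *
for n in('scene','top'):
    p=manip.camera(n);save(p,n+'4.png')
a=cv2.imread('pics/scene4.png')[130:330,230:430]; b=cv2.imread('pics/top4.png')[110:310,180:380]
cv2.imwrite('pics/c4.png',cv2.resize(np.hstack([a,b]),None,fx=2,fy=2,interpolation=cv2.INTER_CUBIC))
E
```

```text
clock: 5.65
eef_pos: [608.9, -78.8, 36.9]
eef_rot: [3.138, -0.0, 1.892]
wrist_force: [0.7, -0.3, 1.0]
finger_gap: 0.5
clock: 6.32
eef_pos: [639.0, 11.2, 200.0]
eef_rot: [3.136, 0.0, 1.89]
wrist_force: [0.0, 0.1, -0.9]
finger_gap: 0.4
```

View pics/c4.png

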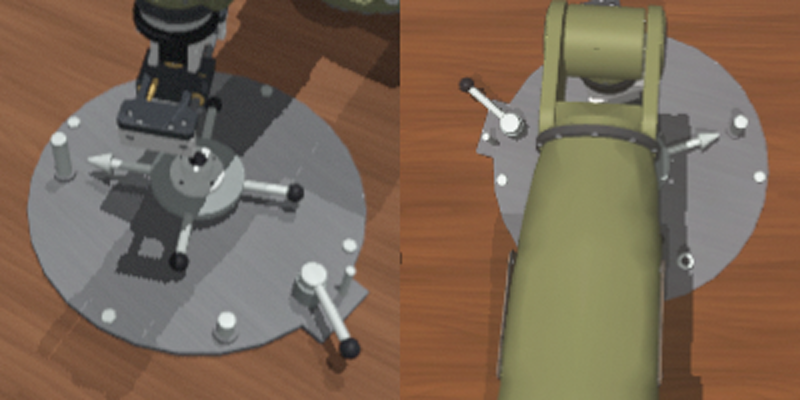

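```bash
python3 -m crank '[{"offset":[0.006,0.025,0],"spin":-7},{"offset":[0.012,0.05,0],"spin":-14},{"offset":[0.018,0.075,0],"spin":-21},{"offset":[0.024,0.1,0],"spin":-28},{"offset":[0.03,0.125,0],"spin":-35},{"offset":[0.036,0.15,0],"spin":-42},{"offset":[0.042,0.175,0],"spin":-49},{"offset":[0.049,0.201,0],"spin":-56}]'; python3 - <<'E'
from h import *
for n in('scene','top'):
    p=manip.camera(n);save(p,n+'5.png')
    for k in ('tall_post','flange'): print(n,k,[(np.round(r['location']).tolist(),round(r['conf'],2)) for r in manip.search_frame(p,k)[:2]])
a=cv2.imread('pics/scene5.png')[150:300,240:390]; b=cv2.imread('pics/top5.png')[130:280,220:370]
cv2.imwrite('pics/c5.png',cv2.resize(np.hstack([a,b]),(800,400),interpolation=cv2.INTER_CUBIC))
E
```

```text
clock: 7.08
eef_pos: [688.6, 216.5, 199.8]
eef_rot: [3.134, 0.003, 0.913]
wrist_force: [-0.5, 0.6, -0.4]
finger_gap: 0.2
scene tall_post [([627.0, -163.0, 53.0], 0.58)]
scene flange [([571.0, 6.0, 67.0], 0.89)]
top tall_post [([560.0, -0.0, 66.0], 0.46), ([710.0, 120.0, 27.0], 0.31)]
top flange [([556.0, -4.0, 55.0], 0.69), ([559.0, 1.0, 63.0], 0.62)]
```

View pics/c5.png

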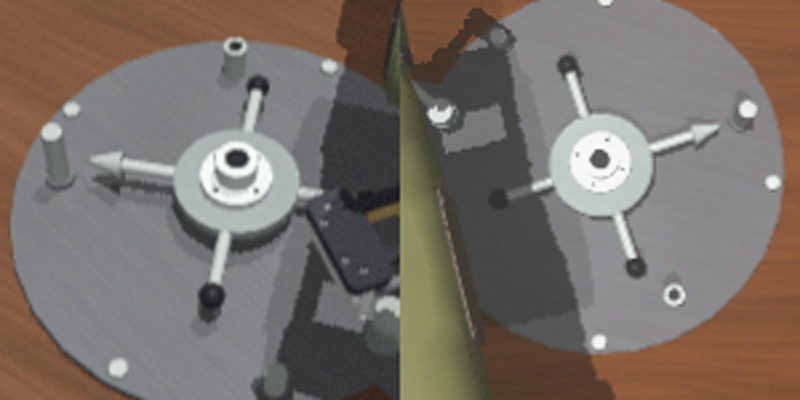

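```bash
python3 - <<'E'
from h import *
t=manip.camera('top');s=manip.camera('scene')
f=lambda x,y,ox,oy:((x+.5)/2.6667+ox-.5,(y+.5)/2.6667+oy-.5)
P={'L':[(t,f(168,65,220,130)),(s,f(211,295,240,150))],'R':[(t,f(236,268,220,130)),(s,f(258,86,240,150))],'tip':[(t,f(319,129,220,130)),(s,f(90,159,240,150))],'B':[(t,f(100,199,220,130))],'post':[(t,f(347,108,220,130)),(s,f(53,131,240,150))]}
q={}
for n,l in P.items():
    q[n]=[atz(p,u,87 if n=='post' else 47)[:2] for p,u in l]; print(n,np.round(q[n],1).tolist())
for i in (0,1):
    ax=(q['L'][i]+q['R'][i])/2; d=q['L'][i]-q['R'][i]; phi=np.degrees(np.arctan2(d[1],d[0]))-90
    a=lambda v:round(float(np.degrees(np.arctan2(v[1],v[0]))),1)
    print(i,np.round(ax,1),'phi balls',round(phi,1),'tip',a(q['tip'][i]-ax),'post',a(q['post'][i]-ax),a(q['post'][i]-q['tip'][i]), np.hypot(*(q['post'][i]-ax)))
E
```

```text
L [[679.3, 38.2], [679.5, 39.0]]
R [[444.0, -46.0], [445.7, -43.7]]
tip [[607.6, -139.8], [610.7, -137.9]]
B [[520.4, 112.5]]
post [[626.4, -167.6], [624.3, -166.2]]
0 [561.7  -3.9] phi balls -70.3 tip -71.3 post -68.4 -55.8 175.97707791699895
1 [562.6  -2.4] phi balls -70.5 tip -70.5 post -69.4 -64.3 175.0718109921451
```

```bash
python3 -m crank '[{"offset":[-0.011,-0.035,0.01],"spin":0},{"offset":[-0.022,-0.07,0.02],"spin":0},{"offset":[-0.033,-0.105,0.03],"spin":0},{"offset":[-0.044,-0.14,0.04],"spin":0},{"offset":[-0.055,-0.175,0.05],"spin":0},{"offset":[-0.066,-0.21,0.06],"spin":0},{"offset":[-0.077,-0.245,0.07],"spin":0},{"offset":[-0.088,-0.276,0.08],"spin":0}]'; python3 - <<'E'
from h import *
import pickle
manip.camera('wrist')
s=manip.read_state();p=manip.camera('wrist');save(p,'w6.png');pickle.dump((s,p),open('w6.pkl','wb'))
print(s['eef_pos'],s['eef_rot'],np.round(s['qd'],3),np.round(p['hand_eye'],2).tolist(),p['k1'])
E
```

```text
clock: 8.15
eef_pos: [599.5, -63.9, 282.0]
eef_rot: [3.132, 0.001, 0.918]
wrist_force: [0.7, -0.0, -0.4]
finger_gap: 0.7
[598.75949928 -68.51204019 284.40564464] [3.12937286e+00 1.04505003e-03 9.14835383e-01] [ 0.073  0.029 -0.032  0.006 -0.029  0.115] [[0.0, -0.96, -0.27, 77.85], [1.0, 0.0, 0.0, 0.35], [0.0, -0.27, 0.96, -178.46], [0.0, 0.0, 0.0, 1.0]] -0.021762604664488136
```

View pics/w6.png

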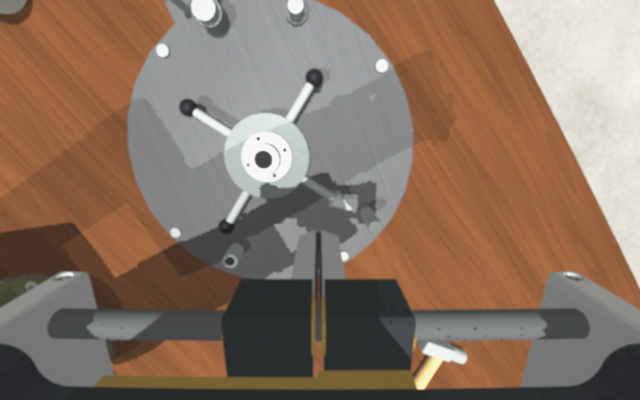

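```bash
python3 - <<'E'
from h import *
import pickle
manip.camera('wrist')
s=manip.read_state();p=manip.camera('wrist');save(p,'w7.png');pickle.dump((s,p),open('w7.pkl','wb'))
print(s['eef_pos'],s['eef_rot'],np.abs(s['qd']).max())
a=cv2.imread('pics/w7.png')[50:250,160:410].astype(float); a=255*(a/255)**.6
cv2.imwrite('pics/w7c.png',cv2.resize(a,None,fx=3,fy=3,interpolation=cv2.INTER_CUBIC))
E
```

```text
[600.21607384 -63.78166209 282.47522035] [3.13112992e+00 3.39398991e-04 9.15355999e-01] 0.05886648430578404[ WARN:0@1.091] global loadsave.cpp:1063 imwrite_ Unsupported depth image for selected encoder is fallbacked to CV_8U.
```

View pics/w7c.png

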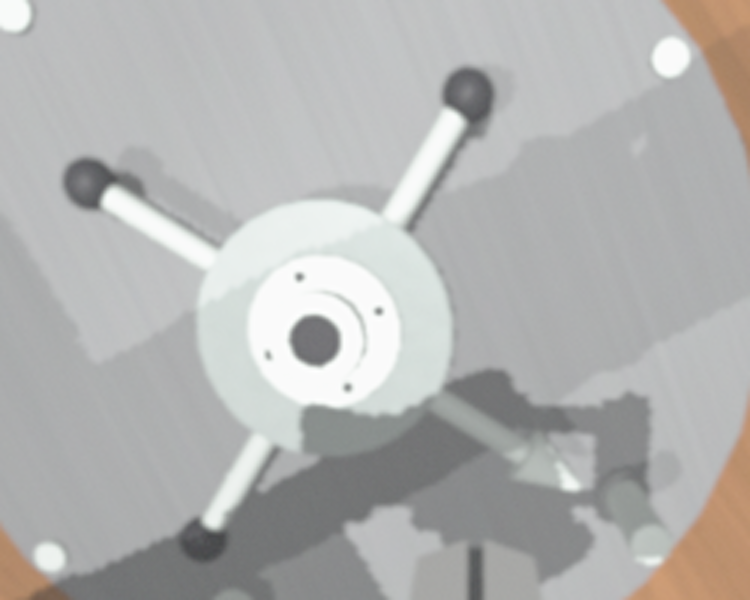

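```bash
python3 - <<'E'
from h import *
import pickle
from scipy.spatial.transform import Rotation as Ro
s,p=pickle.load(open('w7.pkl','rb'))
T=np.eye(4);T[:3,:3]=Ro.from_euler('xyz',s['eef_rot']).as_matrix();T[:3,3]=s['eef_pos']
E=np.linalg.inv(T@np.array(p['hand_eye']))
g=lambda x,y,z:atz(p,((x+.5)/3+160-.5,(y+.5)/3+50-.5),z,E)
a=lambda v:round(float(np.degrees(np.arctan2(v[1],v[0]))),1)
L,B,R,tip=g(469,95,47),g(88,183,47),g(204,540,47),g(580,488,47)
for n,v in zip('LBRt',(L,B,R,tip)):print(n,np.round(v,1))
ax=((L+R)/2)[:2];print(ax,'phi',a((L-R))-90,a((tip-B)),a(tip[:2]-ax))
for q in (g(653,544,87),g(622,490,14),g(625,497,14)):
    v=q[:2]-ax;ph=np.radians(a(tip-B)); print(np.round(q,1),a(v),np.hypot(*v),'lat y',-np.sin(ph)*v[0]+np.cos(ph)*v[1])
E
```

```text
L [678.9  38.5  47. ]
B [519.8 114.3  47. ]
R [445.5 -45.7  47. ]
t [ 611.6 -139.3   47. ]
[562.21566854  -3.55555672] phi -70.2 -70.1 -70.0
[ 625.8 -168.3   87. ] -68.9 176.52986853255143 lat y 3.6859358021485846
[ 626. -165.   14.] -68.4 173.61046053453646 lat y 5.0092792750634345
[ 625.  -169.3   14. ] -69.2 177.20752814813505 lat y 2.642716373211236
```

```bash
python3 -m crank '[{"offset":[0.012,0.036,0],"spin":0},{"offset":[0.024,0.072,-0.01],"spin":0},{"offset":[0.036,0.108,-0.02],"spin":0},{"offset":[0.048,0.144,-0.03],"spin":0},{"offset":[0.06,0.18,-0.04],"spin":0},{"offset":[0.072,0.216,-0.05],"spin":0},{"offset":[0.084,0.252,-0.06],"spin":0},{"offset":[0.091,0.275,-0.08],"spin":0}]'; python3 -m crank '[{"offset":[0,0,-0.03],"spin":0},{"offset":[0,0,-0.06],"spin":0},{"offset":[0,0,-0.09],"spin":0},{"offset":[0,0,-0.12],"spin":0},{"offset":[0,0,-0.14],"spin":0},{"offset":[0,0,-0.155],"spin":0},{"offset":[0,0,-0.16],"spin":0},{"offset":[0,0,-0.16],"spin":0}]'
```

```text
clock: 9.02
eef_pos: [691.7, 217.8, 201.7]
eef_rot: [3.132, -0.001, 0.921]
wrist_force: [-0.2, 0.6, 0.9]
finger_gap: 0.6
clock: 9.68
eef_pos: [691.1, 218.3, 40.5]
eef_rot: [3.133, 0.0, 0.921]
wrist_force: [0.2, -0.3, -0.0]
finger_gap: 0.7
```

```bash
python3 -m crank '[{"offset":[-0.010,0.003,0],"spin":0},{"offset":[-0.018,0.009,0],"spin":3},{"offset":[-0.022,0.013,0],"spin":8},{"offset":[-0.027,0.018,0],"spin":14},{"offset":[-0.033,0.022,0],"spin":20},{"offset":[-0.039,0.026,0],"spin":26},{"offset":[-0.045,0.0285,0],"spin":32},{"offset":[-0.052,0.031,0],"spin":38}]'
```

```text
clock: 10.35
eef_pos: [640.1, 250.1, 42.7]
eef_rot: [3.129, -0.001, 1.59]
wrist_force: [1.8, 0.2, -2.0]
finger_gap: 0.5
```

```bash
python3 -m crank '[{"offset":[-0.007,0.001,-0.002],"spin":6},{"offset":[-0.014,0.0015,-0.002],"spin":11},{"offset":[-0.018,0.0015,-0.002],"spin":14},{"offset":[-0.021,0.0015,-0.002],"spin":17},{"offset":[-0.024,0.001,-0.002],"spin":19},{"offset":[-0.0255,0.001,-0.002],"spin":20},{"offset":[-0.027,0.001,-0.002],"spin":21},{"offset":[-0.027,0.001,-0.002],"spin":21}]'
```

```text
clock: 11.02
eef_pos: [617.7, 252.8, 43.7]
eef_rot: [3.115, -0.0, 1.958]
wrist_force: [27.7, 9.4, -14.1]
finger_gap: 0.3
```

```bash
python3 - <<'E'
from h import *
for n in('scene','top'):
    p=manip.camera(n);save(p,n+'8.png')
s=manip.read_state();print(s['eef_pos'],s['wrist_force'])
a=cv2.imread('pics/scene8.png')[220:320,350:450]; b=cv2.imread('pics/top8.png')[130:230,190:290]
cv2.imwrite('pics/c8.png',cv2.resize(np.hstack([a,b]),(800,400),interpolation=cv2.INTER_CUBIC))
E
```

```text
[617.66236957 252.78056854  43.6403395 ] [ 27.48740024   9.90008524 -13.67152499]
```

View pics/c8.png

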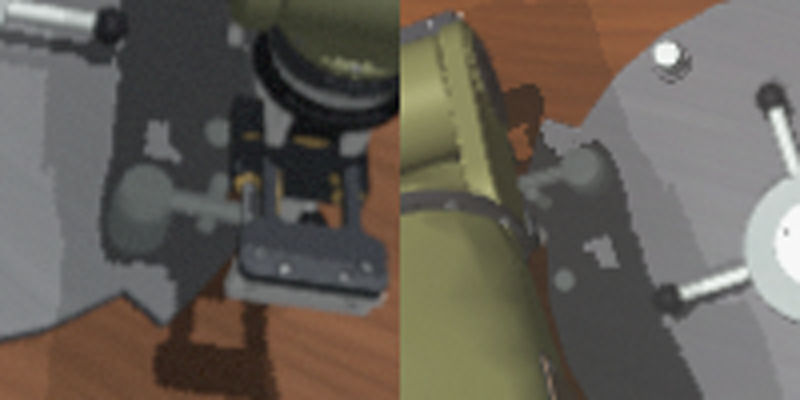

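```bash
python3 - <<'E'
from h import *
s=manip.camera('scene');t=manip.camera('top')
for p,a,b in((s,(386.6,267.3),(409.5,272.6)),(t,(190+190/4-.4,130+165/4-.4),(190+127/4-.4,130+185/4-.4))):
    A=atz(p,a,61);B=atz(p,b,58);d=B-A;print(A.round(1),B.round(1),np.degrees(np.arctan2(d[1],d[0])))
E
python3 -m crank '[{"offset":[-0.002,-0.0005,0],"spin":0},{"offset":[-0.004,-0.001,0],"spin":0},{"offset":[-0.006,-0.0015,0],"spin":0},{"offset":[-0.007,-0.002,0],"spin":0},{"offset":[-0.007,-0.002,0],"spin":0},{"offset":[-0.007,-0.002,0],"spin":0},{"offset":[-0.007,-0.002,0],"spin":0},{"offset":[-0.007,-0.002,0],"spin":0}]'
```

```text
[622.9 185.1  61. ] [606.9 235.1  58. ] 107.71240274050751
[621.  175.9  61. ] [604.9 224.2  58. ] 108.34380274030151
clock: 11.88
eef_pos: [616.2, 252.7, 48.9]
eef_rot: [3.098, 0.001, 1.956]
wrist_force: [23.3, 7.3, 2.0]
finger_gap: 0.4
```

```bash
python3 -m crank '[{"offset":[0.01,0.004,0],"spin":0},{"offset":[0.02,0.008,0],"spin":0},{"offset":[0.035,0.012,0],"spin":0},{"offset":[0.035,0.012,0.03],"spin":0},{"offset":[0.035,0.012,0.07],"spin":0},{"offset":[0.035,0.012,0.11],"spin":0},{"offset":[0.035,0.012,0.14],"spin":0},{"offset":[0.035,0.012,0.16],"spin":0}]'; python3 -m crank '[{"offset":[0.0,-0.03,0.01],"spin":0},{"offset":[0.0,-0.06,0.02],"spin":0},{"offset":[0,-0.09,0.03],"spin":0},{"offset":[0,-0.12,0.04],"spin":0},{"offset":[-0.01,-0.15,0.05],"spin":0},{"offset":[-0.02,-0.18,0.06],"spin":0},{"offset":[-0.03,-0.21,0.07],"spin":0},{"offset":[-0.03,-0.22,0.08],"spin":0}]'; python3 - <<'E'
from h import *
for n in('scene','top'):
    p=manip.camera(n);save(p,n+'9.png')
a=cv2.imread('pics/scene9.png')[220:320,350:450]; b=cv2.imread('pics/top9.png')[130:230,190:290]
cv2.imwrite('pics/c9.png',cv2.resize(np.hstack([a,b]),(800,400),interpolation=cv2.INTER_CUBIC))
E
```

```text
clock: 12.55
eef_pos: [652.0, 265.3, 215.6]
eef_rot: [3.091, 0.001, 1.957]
wrist_force: [-0.2, -0.1, 0.9]
finger_gap: 0.5
clock: 13.22
eef_pos: [621.0, 42.3, 298.8]
eef_rot: [3.088, 0.003, 1.955]
wrist_force: [-0.7, -0.2, 1.4]
finger_gap: 0.6
```

View pics/c9.png

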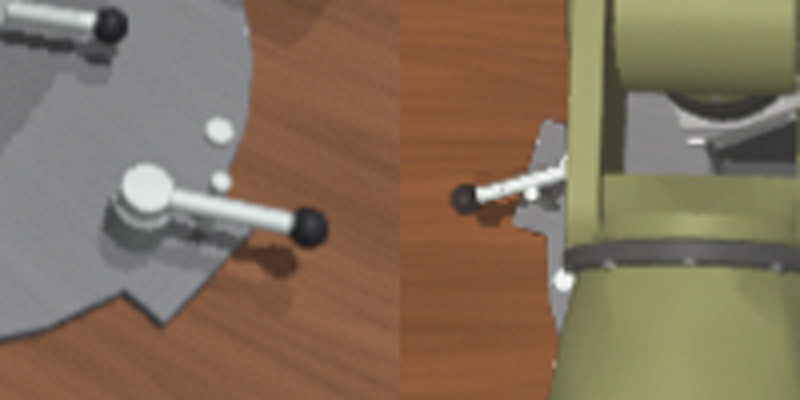

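```bash
python3 - <<'E'
from h import *
s=manip.camera('scene');t=manip.camera('top')
for p,k in((s,(350+308.5/4-.5,220+226.5/4-.5)),(t,(190+65.5/4-.5,130+199.5/4-.5))):
    k=atz(p,k,54)[:2]
    for pv in((621,184),(622.5,184)): d=k-pv;print(k.round(1),pv,np.hypot(*d).round(1),np.degrees(np.arctan2(d[1],d[0])).round(1))
E
python3 -m crank '[{"offset":[0,0.03,0],"spin":0},{"offset":[0,0.06,0],"spin":0},{"offset":[0,0.09,0],"spin":0},{"offset":[0,0.12,0],"spin":0},{"offset":[0,0.15,0],"spin":0},{"offset":[0,0.18,0],"spin":0},{"offset":[0,0.21,0],"spin":0},{"offset":[0,0.24,0],"spin":0}]'
python3 - <<'E'
from h import *
t=manip.camera('top');save(t,'top10.png');s=manip.camera('scene');save(s,'scene10.png')
b=cv2.imread('pics/top10.png')[130:280,220:370];a=cv2.imread('pics/scene10.png')[150:300,240:390]
cv2.imwrite('pics/c10.png',cv2.resize(np.hstack([a,b]),(800,400),interpolation=cv2.INTER_CUBIC))
E
```

```text
[593.  271.8] (621, 184) 92.1 107.7
[593.  271.8] (622.5, 184) 92.6 108.6
[593.6 272.5] (621, 184) 92.6 107.2
[593.6 272.5] (622.5, 184) 93.1 108.1
clock: 14.08
eef_pos: [621.5, 289.7, 295.1]
eef_rot: [3.091, 0.001, 1.959]
wrist_force: [0.6, -0.1, -0.3]
finger_gap: 0.7
```

View pics/c10.png

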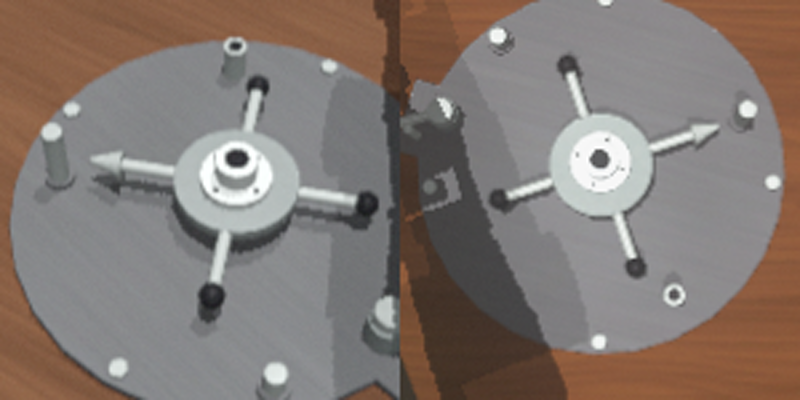

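```bash
python3 - <<'E'
from h import *
s=manip.camera('scene');t=manip.camera('top')
S=lambda x,y:ray(s,((x+.5)/4+350-.5,(y+.5)/4+220-.5)); Tt=lambda x,y:ray(t,((x+.5)/4+190-.5,(y+.5)/4+130-.5))
pin=tri(S(221,181),Tt(131,195)); kn=tri(S(308,226),Tt(65,199)); print('pin',pin.round(1),'knob',kn.round(1))
for pv in((621,184),(622.5,184),(620,183)):
    d=kn[:2]-pv; d/=np.hypot(*d); v=pin[:2]-pv; print(pv,'dist pin-bar',(d[0]*v[1]-d[1]*v[0]).round(1),'along',(d@v).round(1))
E
```

```text
pin [596.7 219.2  62.9] knob [593.5 272.   55. ]
(621, 184) dist pin-bar 12.7 along 40.9
(622.5, 184) dist pin-bar 13.5 along 41.5
(620, 183) dist pin-bar 12.0 along 41.4
```

```bash
python3 -c "
from h import *
s=manip.read_state();print(s['clock'],s['wrist_force'],np.abs(s['qd']).max());manip.sign_off()"
```

```text
14.2833 [0.35009513 0.1060042  0.49827005] 0.041313589501270925
the job is handed in; nothing more can be done
```

I pushed the pointed spoke round about 62° clockwise to the tall post. Then I pushed the lock lever until it stalled, backed the arm off and handed the job in at 14.3 s. No verdict was reported.

**Last checks:**
- **Pointing:** the top, scene and wrist cameras put the spoke line about 3–5 mm to one side of the post's axis; the limit is 10 mm. The pictures taken after the lever push look the same as those before it.
- **Flange and socket:** both stood where they were in the last pictures. I did not look at the hammer and bottle again, but the arm stayed well clear of them.
- **Lever:** it stalled at about 25 N, where friction alone needs about 2.3 N. Pushing further moved the fingertip only 1.5 mm, and the bar did not spring back when I let go.

**What disagreed:** from the images the lever turned only about 57° (1.0 rad). That is just under the 1.02 rad limit and short of the 1.1 rad expected at the stop. The bar's centre line measured 12–13 mm from the stop pin's centre, where contact should give 11 mm. Both gaps could be measuring error of a few degrees or 1–2 mm, and the lever may not have started at exactly 0. I relied on the firm stall as the evidence that it was against the stop.

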